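Shut down the line winder and unload its full bobbins

TASK

The line winder has finished, so shut it down and unload it. First throw its toggle fully over to the far side (off), then pull both black link plugs straight up out of their sockets and leave them in the small parts bin; only then slide each full bobbin up off its spindle and set it in the shallow aluminium tray, all side by side on the tray's floor. Leave the other things on the bench alone.

Things in the scene. Friction and masses are not known exactly. Their poses are not given: they have to be found in the camera images.
- winder: line winder, fixed to the bench: grey base 146 (x) x 240 (y) mm, its top at z = 25 mm. Origin at the centre of its underside, x away from the robot. Four upright steel spindles, 12 mm thick, rise from the base to z = 81 mm at (x, y) = (-41, -88), (-41, -26), (41, -88), (41, -26) mm; each may hold one bobbin (bobbin z from 25 to 65 mm). At its +y end stands a control pod, x -68 to 68, y 46 to 114 mm, top at z = 50 mm, which carries the toggle and two sockets
- socket_1 (a point): centre of the mouth of link socket 1 in the pod's top, (46, 80, 50) mm in the winder's frame; the socket is 17.5 x 13.5 mm and 25 mm deep, axis vertical
- socket_2 (a point): centre of the mouth of link socket 2 in the pod's top, (6, 80, 50) mm in the winder's frame; the socket is 17.5 x 13.5 mm and 25 mm deep, axis vertical
- toggle (a joint): angle of the winder's metal toggle, rad: 0 leaning towards the robot (the winder's -x; on) to 1.0 leaning away (+x; off). It turns about a line along the winder's y, moves at a light push and stays where it is left. Off means above 0.85
- toggle_tip (a point): centre of the 11 mm ball at the tip of the toggle, a 7 mm thick metal stick. The tip stands 36 mm from the pivot, which lies at (-44, 80, 56) mm in the winder's frame, so the tip is about 32 mm above the pivot and 17 mm to its -x side at 0, 17 mm to its +x side at 1.0 rad; about 1.5 N at the tip moves it
- link_plug_1: black link plug without a lead: head 24 (x) x 20 (y) x 40 (z) mm with ribbed sides, above a grey shank 16 x 12 mm, 22 mm long. Origin at the seat, on its axis between head and shank (the head spans z 0 to 40, the shank 0 to -22 mm); about 50 g. At the start it is fully home in socket 1, head upward, its axes along the winder's; a spring ball in the socket holds its notched shank, so the first 10 mm of the pull take about 5 to 12 N
- link_plug_2: black link plug without a lead: head 24 (x) x 20 (y) x 40 (z) mm with ribbed sides, above a grey shank 16 x 12 mm, 22 mm long. Origin at the seat, on its axis between head and shank (the head spans z 0 to 40, the shank 0 to -22 mm); about 50 g. At the start it is fully home in socket 2, head upward, its axes along the winder's; a spring ball in the socket holds its notched shank, so the first 10 mm of the pull take about 5 to 12 N
- parts_bin: small open parts bin, loose, 85 (x) x 60 (y) x 41 (z) mm, walls 2 mm, floor 3 mm thick; the end wall at its -x is only 25 mm high. Origin at the centre of its underside. It lies with its long axis across the bench, in front of the winder
- spool_tray: shallow aluminium tray, fixed: 178 (x) x 138 (y) mm outside, rim 16 mm high, walls and floor 4 mm thick. Origin at the centre of its underside. Room for two by two bobbins, for instance centred at x = +-42, y = +-31 mm
- bobbin_1: full line bobbin, absent in some starts: square former with square end flanges wound with pale line, 42 x 42 mm and 40 mm long, 18 mm square bore along its z, flat sides, about 60 g. Origin at its centre; z is the bore axis; x and y are square to the flat sides. At the start it stands on the winder's base over a spindle, its sides within 0.12 rad of the winder's axes
- bobbin_2: full line bobbin, absent in some starts: square former with square end flanges wound with pale line, 42 x 42 mm and 40 mm long, 18 mm square bore along its z, flat sides, about 60 g. Origin at its centre; z is the bore axis; x and y are square to the flat sides. At the start it stands on the winder's base over a spindle, its sides within 0.12 rad of the winder's axes
- bobbin_3: full line bobbin, absent in some starts: square former with square end flanges wound with pale line, 42 x 42 mm and 40 mm long, 18 mm square bore along its z, flat sides, about 60 g. Origin at its centre; z is the bore axis; x and y are square to the flat sides. At the start it stands on the winder's base over a spindle, its sides within 0.12 rad of the winder's axes
- bobbin_4: full line bobbin, absent in some starts: square former with square end flanges wound with pale line, 42 x 42 mm and 40 mm long, 18 mm square bore along its z, flat sides, about 60 g. Origin at its centre; z is the bore axis; x and y are square to the flat sides. At the start it stands on the winder's base over a spindle, its sides within 0.12 rad of the winder's axes
- lens_packet: flat pale lens packet, 76 x 70 x 12 mm, lying loose on the bench beyond the tray; to be left alone

How it is judged:
On the way, in this order (a step that is already met when the one before it is completed fails the run):
1. the toggle is thrown to off (above 0.85 rad) (value of joint toggle above 0.85 rad), for 0.2 s.
2. both link plugs lie in the parts bin (x of link_plug_1 in the frame of parts_bin between -0.041 and 0.041 m and y of link_plug_1 in the frame of parts_bin between -0.029 and 0.029 m and z of link_plug_1 in the frame of parts_bin between 0 and 0.06 m and x of link_plug_2 in the frame of parts_bin between -0.041 and 0.041 m and y of link_plug_2 in the frame of parts_bin between -0.029 and 0.029 m and z of link_plug_2 in the frame of parts_bin between 0 and 0.06 m), for 0.2 s.
At the end, for the whole second after the job is handed in: Toggle above 0.85 rad; plug's origin in the parts bin (within 41 x 29 mm of its centre, under 60 mm high); every bobbin's centre within 76 (x) and 56 mm (y) of the tray's centre and 15 to 40 mm above its underside (none stacked); bobbins and plugs at rest (all of step 2 and value of joint toggle above 0.85 rad and x of bobbin_1 in the frame of spool_tray between -0.076 and 0.076 m and y of bobbin_1 in the frame of spool_tray between -0.056 and 0.056 m and z of bobbin_1 in the frame of spool_tray between 0.015 and 0.04 m and x of bobbin_2 in the frame of spool_tray between -0.076 and 0.076 m and y of bobbin_2 in the frame of spool_tray between -0.056 and 0.056 m and z of bobbin_2 in the frame of spool_tray between 0.015 and 0.04 m and x of bobbin_3 in the frame of spool_tray between -0.076 and 0.076 m and y of bobbin_3 in the frame of spool_tray between -0.056 and 0.056 m and z of bobbin_3 in the frame of spool_tray between 0.015 and 0.04 m and x of bobbin_4 in the frame of spool_tray between -0.076 and 0.076 m and y of bobbin_4 in the frame of spool_tray between -0.056 and 0.056 m and z of bobbin_4 in the frame of spool_tray between 0.015 and 0.04 m and linear speed of each of bobbin_1, bobbin_2, bobbin_3, bobbin_4, link_plug_1, link_plug_2 below 0.02 m/s); the robot touches nothing.
It fails at once if a bobbin is raised more than 30 mm on its spindle while a link plug is still in its socket (((horizontal distance between link_plug_1 and socket_1 below 0.006 m and z of link_plug_1 in the frame of winder below 0.056 m) or (horizontal distance between link_plug_2 and socket_2 below 0.006 m and z of link_plug_2 in the frame of winder below 0.056 m)) and z of any of bobbin_1, bobbin_2, bobbin_3, bobbin_4 in the frame of winder above 0.075 m).
It fails at once if the lens packet is pushed more than 50 mm aside (distance of lens_packet from where it was at the start of the episode above 0.05 m).
Of bobbin_1, bobbin_2, bobbin_3, bobbin_4 only 3 to 4 are there at a start; the rules pass over those that are not, and their reading is None.
At some moment in a run one of parts_bin may be knocked a few centimetres aside while the robot is not near it.
Once in a run the grip may slacken for a moment while it holds something.
It also fails if it takes over 192 s, if anything falls off the work surface, if the arm or the gripper's body presses on something with over 40 N, if the wrist force passes 120 N, or if a joint passes its speed limit or range.

ROBOT

A 7-joint arm with a two-finger parallel gripper is mounted at the origin on a cart in front of the work surface, level with it; the furniture and walls round the work are solid. World frame = base frame: x ahead of the robot, y to its left, z up, the work surface at z = 0. Lengths are in m, angles in rad, forces in N, time in s.
With the tool pointing down it reaches from about 0.425 to 0.825 m from the base axis. Payload 3.6 kg.
Tool frame: the origin (TCP) lies on the centre line of the jaws, within the pads' length; the fingertips stand 19 mm ahead of it and the grasp point (between the pads) is the TCP; z points along the fingers, y is the direction in which the jaws open and shut (so a half turn about z gives the same grasp; the last joint's range is limited). The gripper opens to 85 mm and grips with 20 to 120 N. Pads are 22 mm wide; open, the fingers measure 114 mm over their backs; the gripper's body (76 mm by 85 mm) begins 54 mm behind the grasp point. The pads swing forward as they close: fully open they stand 13 mm farther back than shut.
Start: joints at [-1.327, 0.615, -0.013, 1.423, 0.008, 1.103, -0.04], TCP at [0.174, 0.626, 0.25] pointing down, gripper open.
Joint ranges: [-3.12, 3.12], [-0.3, 2.06], [-1.34, 1.32], [0.26, 2.42], [-1.36, 4.5], [0.01, 1.98], [-2.84, 2.84]. Speed limits (rad/s): [2.79, 2.79, 3.14, 3.14, 3.14, 3.14, 3.14].

INTERFACE

Orientations are given as [roll, pitch, yaw] about the fixed x, y, z axes, in that order (R = Rz(yaw) Ry(pitch) Rx(roll)).
In Python, from station import env, move_gripper, kinematics, viewer gives the robot as it stands. Calls block until the motion is done:
- env.move_to(position, orientation): joint-space move of the TCP to a pose.
- env.move_straight(position, rotation=None, v=0.15, guard=None): straight line of the TCP; rotation=None keeps the orientation; v is the mean speed in m/s. With guard (N) it stops when the force on the tool has changed by that much, and returns True; else False.
- env.move_j(angles): joint-space move.
- move_gripper(opening, squeeze=None): finger opening in m; squeeze is the grip in N (None keeps the last); returns when the fingers have stopped.
- env.wait(seconds).
- kinematics.ik(position, orientation): joint angles nearest the present ones, or None.
- env.observe(): the state.
- viewer.grab_frame(name): name is "scene" or "side" or "wrist"; returns the picture (400x640x3 uint8, red, green, blue); there is no depth.
- viewer.camera_params(name): a dict with "fov_y" (degrees; the focal length in pixels is half the picture's height over the tangent of half this angle, whatever the lens; pixels are square), "cx", "cy" (the principal point, pixels), "dist" ([k1, k2, p1, p2, k3] as OpenCV has them; the pictures are not rectified), "xyz" and "orientation" of the camera in the world. Camera axes: x right, y up, looking along -z (the intrinsics and any distortion apply to the point x, -y, -z); pixel columns grow to the right and rows downward; lengths in m; the calibration is good to about 2 mm. A picture is of the moment at which its call begins: read the wrist's pose just before it. camera_params takes no time and is no camera call; for the wrist camera it gives the pose at the moment of the call.
A pose or a line that the arm cannot do raises env.IKError and nothing moves.
- env.close_job(): hands the job in, once; it reports no verdict.
The state is a dict: "time": time; "q": joint angles; "joint_vel": joint speeds; "joint_efforts": joint torques, N m; "tool_pos": TCP position; "orientation": TCP orientation; "contact_force": force on the tool from outside, world axes, zero at the start; "wrist_torque": the same for the moment, N m; "width": finger opening in m.
Only numpy, scipy, OpenCV 4.12 (cv2) and the standard library are available. Lean on these libraries where they do the work, as an engineer would, in place of code of your own. Each camera call takes 0.05 s, during which the arm holds its last target.

## Working session

There is one attempt and no reset: what is moved stays moved. The work goes in short steps, each a Python script; the robot and the scene stay as the last script left them, time stands still between calls to the robot, and variables do not carry over. Pictures are saved under pics/ and viewed, and the job is handed in when it is done.

```bash
ls; mkdir -p pics; python3 - <<'E'
from station import env, move_gripper, kinematics, viewer
import cv2
print(env.observe())
for n in ["scene","side","wrist"]:
    print(n,viewer.camera_params(n))
    cv2.imwrite(f"pics/{n}0.png",viewer.grab_frame(n)[:,:,::-1])
E
```

```text
pics
{'time': 0.0, 'q': array([-1.32651171,  0.61591618, -0.01264756,  1.42490799,  0.00810804,
        1.10338717, -0.04038459]), 'joint_vel': array([ 0.00027681,  0.00136279, -0.00030671,  0.00020978,  0.00066132,
       -0.00042952,  0.00181034]), 'joint_efforts': array([ 3.73665052e-04, -4.69202578e+01,  2.59136092e-01, -1.71036780e+01,
        9.93017602e-03,  9.57440963e-03,  3.12417569e-06]), 'tool_pos': array([0.17365172, 0.62563138, 0.24913695]), 'orientation': array([-3.13902421e+00,  2.62099399e-05,  2.87091919e+00]), 'contact_force': array([-0.23988144,  1.21012839,  0.54860253]), 'wrist_torque': array([ 0.04158813, -0.00849088,  0.01838715]), 'width': 0.0856393782787435}
scene {'fov_y': 43.59405706817755, 'cx': 315.88483150420336, 'cy': 199.18301498022925, 'dist': array([-0.079748,  0.      ,  0.      ,  0.      ,  0.      ]), 'xyz': array([ 0.17753806, -0.64933769,  0.68600088]), 'orientation': array([ 0.7950132 ,  0.01342585, -0.72972383])}
side {'fov_y': 52.30467371215186, 'cx': 324.96488697211447, 'cy': 202.4534797739108, 'dist': array([-0.06792119,  0.        ,  0.        ,  0.        ,  0.        ]), 'xyz': array([ 0.25900731, -0.81038585,  0.65002806]), 'orientation': array([ 0.87805368, -0.00523207, -0.48017626])}
wrist {'fov_y': 62.400442462939154, 'cx': 322.1408877103225, 'cy': 201.4124574035133, 'dist': array([-0.06489767,  0.        ,  0.        ,  0.        ,  0.        ]), 'xyz': array([0.09888149, 0.64698682, 0.3746834 ]), 'orientation': array([-0.30674037,  0.00173865,  1.30012579])}
```

View pics/scene0.png

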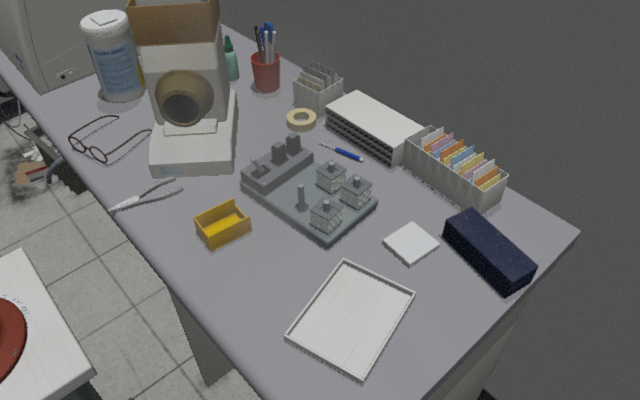

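View pics/side0.png

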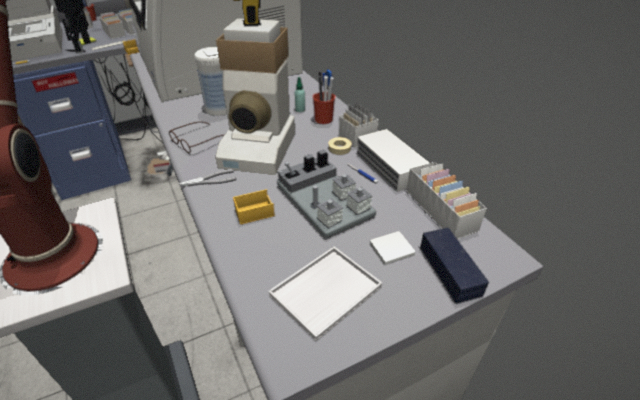

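View pics/wrist0.png

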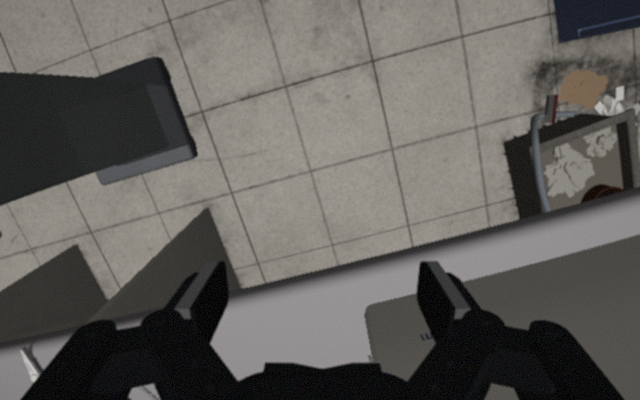

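The scene picture shows three bobbins (331,177; 356,190; 326,215) with the fourth spindle empty at (301,197). The plugs are at (279,152) and (293,143), the toggle is near (263,163), the bin at (222,225), the tray at (350,318) and the packet at (411,243).

```bash
cat > h.py <<'E'
import numpy as np, cv2
from scipy.spatial.transform import Rotation as Rot
from station import env, move_gripper, kinematics, viewer
def cam(n):
    p=viewer.camera_params(n); return fix(p)
def fix(p):
    f=200/np.tan(np.radians(p["fov_y"]/2))
    K=np.array([[f,0,p["cx"]],[0,f,p["cy"]],[0,0,1]])
    R=Rot.from_euler("xyz",p["orientation"]).as_matrix()@np.diag([1,-1,-1])
    return dict(K=K,d=np.array(p["dist"]),R=R,c=np.array(p["xyz"]))
def proj(c,P):
    P=np.atleast_2d(P).astype(float); rv=cv2.Rodrigues(c["R"].T)[0]; t=-c["R"].T@c["c"]
    return cv2.projectPoints(P,rv,t,c["K"],c["d"])[0].reshape(-1,2)
def rays(c,uv):
    x=cv2.undistortPoints(np.array(uv,float).reshape(-1,1,2),c["K"],c["d"]).reshape(-1,2)
    v=np.c_[x,np.ones(len(x))]@c["R"].T
    return v/np.linalg.norm(v,axis=1,keepdims=True)
def plane(c,uv,z):
    v=rays(c,uv); return c["c"]+v*((z-c["c"][2])/v[:,2])[:,None]
def tri(c1,u1,c2,u2):
    a=rays(c1,u1);b=rays(c2,u2);out=[]
    for x,y in zip(a,b):
        A=sum(np.eye(3)-np.outer(v,v) for v in (x,y))
        B=(np.eye(3)-np.outer(x,x))@c1["c"]+(np.eye(3)-np.outer(y,y))@c2["c"]
        out.append(np.linalg.solve(A,B))
    return np.array(out)
def snap(n,f=None):
    c=cam(n); im=viewer.grab_frame(n)[:,:,::-1].copy()
    if f: cv2.imwrite(f"pics/{f}.png",im)
    return c,im
def st():
    o=env.observe(); return round(o["time"],2),o["tool_pos"].round(4),o["orientation"].round(3),o["contact_force"].round(1),round(o["width"],4)
E
python3 - <<'E'
from h import *
np.set_printoptions(precision=3,suppress=True)
s=cam("scene")
print("bobs top",plane(s,[[331,170],[356,182],[326,207],[301,187]],.065))
print("plugs top",plane(s,[[279,143],[293,137]],.09), "toggle",plane(s,[[262,145]],.08))
print("bin top",plane(s,[[195,222],[208,246],[250,228],[236,204]],.041))
print("tray",plane(s,[[344,261],[414,293],[362,374],[287,334]],.016))
print("packet",plane(s,[[411,243]],.012))
print("scope base",plane(s,[[150,165],[232,170],[238,95]],.03), plane(s,[[150,60]],.2))
for n in("scene","side"):
    c,im=snap(n); x,y=(185,110) if n=="scene" else (225,120)
    w,h=(270,220); cv2.imwrite(f"pics/{n}_c.png",cv2.resize(im[y:y+h,x:x+w] ,None,fx=2.7,fy=2.7,interpolation=cv2.INTER_CUBIC))
E
```

```text
bobs top [[ 0.667 -0.133  0.065]
 [ 0.678 -0.188  0.065]
 [ 0.593 -0.198  0.065]
 [ 0.595 -0.13   0.065]]
plugs top [[ 0.627 -0.028  0.09 ]
 [ 0.659 -0.031  0.09 ]] toggle [[0.607 0.001 0.08 ]]
bin top [[ 0.413 -0.051  0.041]
 [ 0.399 -0.114  0.041]
 [ 0.477 -0.129  0.041]
 [ 0.493 -0.064  0.041]]
tray [[ 0.561 -0.278  0.016]
 [ 0.599 -0.402  0.016]
 [ 0.438 -0.443  0.016]
 [ 0.4   -0.321  0.016]]
packet [[ 0.679 -0.327  0.012]]
scope base [[0.433 0.16  0.03 ]
 [0.549 0.031 0.03 ]
 [0.717 0.248 0.03 ]] [[0.524 0.245 0.2  ]]
```

View pics/scene_c.png

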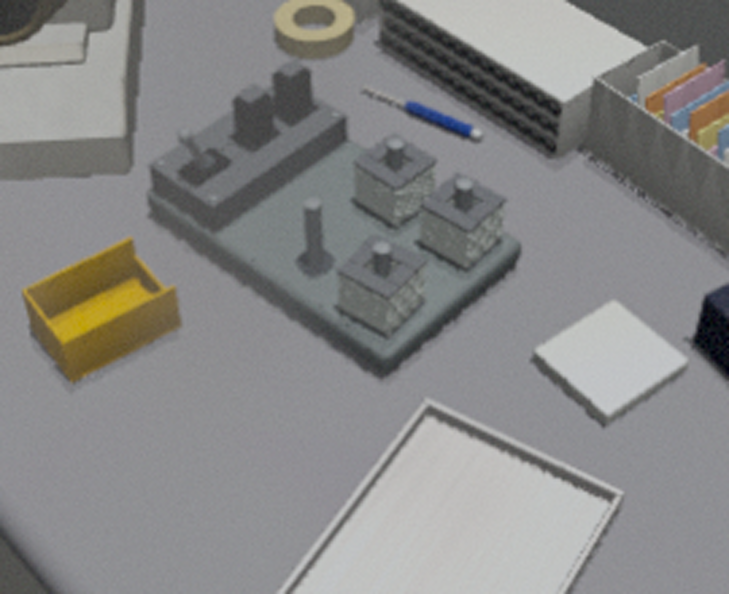

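View pics/side_c.png

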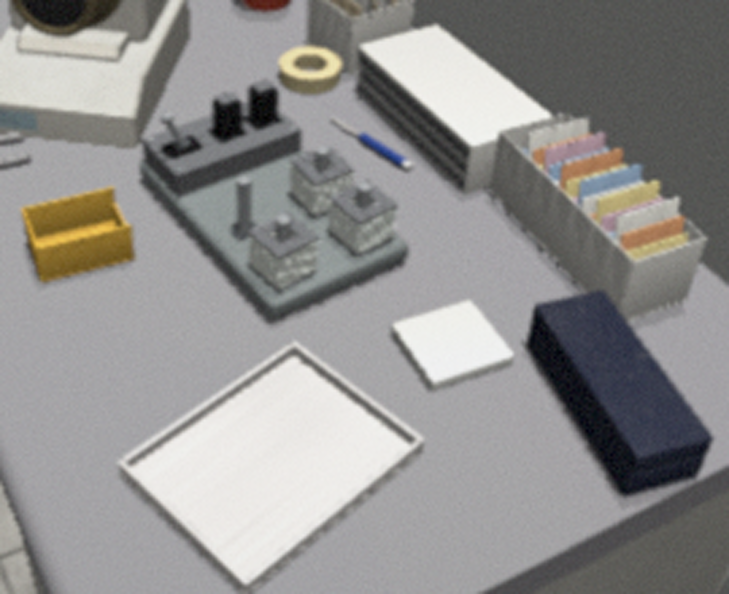

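```bash
python3 - <<'E'
from h import *
np.set_printoptions(precision=3,suppress=True)
s,im=snap("scene");d,im2=snap("side")
P=tri(s,[[133,38],[215,42],[158,97],[150,165],[232,170],[90,20],[213,97]],d,[[219,64],[276,70],[229,104],[218,160],[281,168],[198,52],[270,106]])
print(np.c_[P,np.hypot(P[:,0],P[:,1])])
cv2.imwrite("pics/a.png",cv2.resize(im[0:190,60:300],None,fx=2.5,fy=2.5));cv2.imwrite("pics/b.png",cv2.resize(im2[0:190,160:400],None,fx=2.5,fy=2.5))
r=-1.3265
for rad in(.36,.4,.43,.46):
  for z in(.25,.35,.45,.5):
    a=np.arctan2(.6256,.1737)
    q=kinematics.ik([rad*np.cos(a),rad*np.sin(a),z],[3.1416,0,2.871]); print(rad,z,None if q is None else np.round(q,2))
E
```

```text
[[ 0.494  0.228  0.262  0.544]
 [ 0.603  0.111  0.262  0.613]
 [ 0.479  0.132  0.189  0.497]
 [ 0.44   0.186  0.006  0.478]
 [ 0.583  0.083 -0.014  0.589]
 [ 0.483  0.425  0.236  0.644]
 [ 0.56   0.067  0.188  0.564]]
0.36 0.25 [-1.33  0.17 -0.03  2.18  0.01  0.79 -0.07]
0.36 0.35 [-1.34  0.05 -0.03  1.99  0.    1.1  -0.06]
0.36 0.45 [-1.34 -0.01 -0.02  1.77 -0.    1.38 -0.06]
0.36 0.5 [-1.34 -0.02 -0.02  1.64 -0.    1.52 -0.06]
0.4 0.25 [-1.33  0.23 -0.03  2.09  0.01  0.82 -0.06]
0.4 0.35 [-1.33  0.12 -0.02  1.91  0.    1.11 -0.06]
0.4 0.45 [-1.34  0.06 -0.02  1.69  0.    1.39 -0.06]
0.4 0.5 [-1.34  0.05 -0.02  1.57  0.    1.52 -0.06]
0.43 0.25 [-1.33  0.28 -0.02  2.02  0.01  0.84 -0.06]
0.43 0.35 [-1.33  0.17 -0.02  1.85  0.    1.12 -0.06]
0.43 0.45 [-1.34  0.12 -0.02  1.63  0.    1.39 -0.05]
0.43 0.5 [-1.34  0.11 -0.02  1.51  0.    1.53 -0.05]
0.46 0.25 [-1.33  0.32 -0.02  1.95  0.01  0.87 -0.06]
0.46 0.35 [-1.33  0.22 -0.02  1.78  0.    1.14 -0.05]
0.46 0.45 [-1.33  0.17 -0.02  1.57  0.    1.41 -0.05]
0.46 0.5 [-1.34  0.16 -0.01  1.44  0.    1.54 -0.05]
```

View pics/b.png

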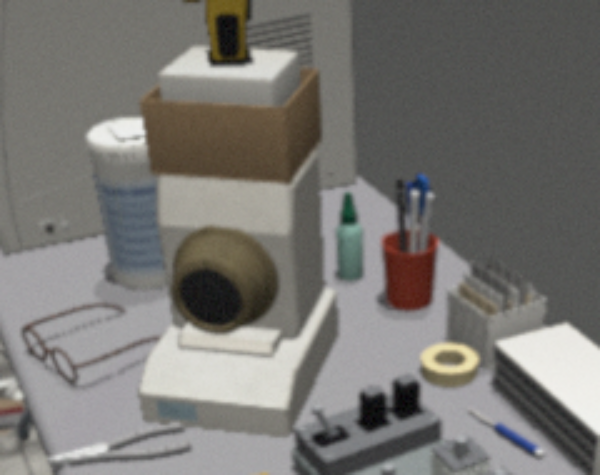

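View pics/a.png

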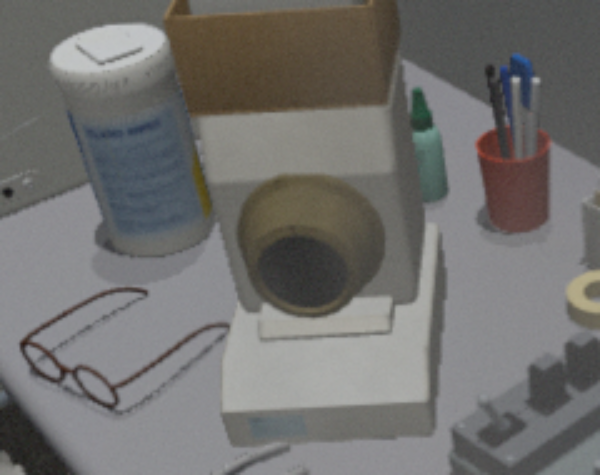

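```bash
python3 - <<'E'
from h import *
np.set_printoptions(precision=3,suppress=True)
a=np.arctan2(.6256,.1737)
env.move_straight([.37*np.cos(a),.37*np.sin(a),.42],v=.35)
q=np.array(env.observe()["q"]); q[0]=0.25; env.move_j(q); print(st())
for yaw in(np.pi,0):
    print(kinematics.ik([.52,-.13,.38],[np.pi,0,yaw]))
env.move_to([.52,-.13,.36],[np.pi,0,np.pi]); print(st())
env.wait(.3)
c,im=snap("wrist","w1"); np.save("w1c.npy",c,allow_pickle=True)
E
```

```text
(3.34, array([ 0.356, -0.102,  0.419]), array([-3.14, -0.  ,  1.29]), array([0.3, 0.3, 0.3]), 0.0856)
[ 0.33   0.338 -0.182  1.531  0.063  1.279  1.711]
[ 0.164  0.332  0.057  1.536 -0.02   1.274 -1.347]
(4.9, array([ 0.52, -0.13,  0.36]), array([-3.142,  0.   , -3.141]), array([-0.1, -0.1,  0.9]), 0.0856)
```

View pics/w1.png

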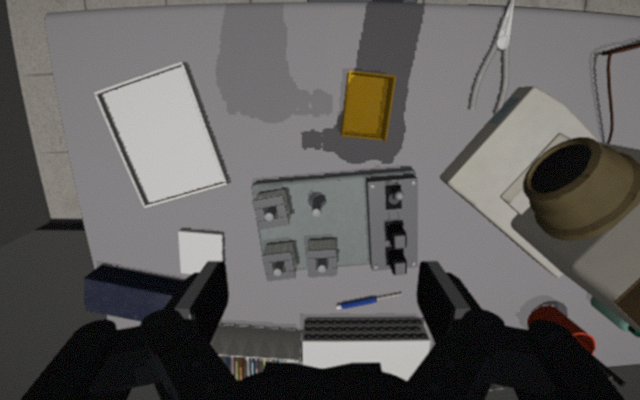

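The wrist view from above shows, with up towards the robot and right = +y, the base corners at (253,180), (415,168), (417,268), (262,278). The toggle ball is at (398,193), the plug tops at (398,232) and (399,256), and the bobbins at (271,207), (280,262), (321,256). The bin corners are (346,70), (396,72), (388,141), (341,135) and the tray corners (96,94), (184,63), (229,184), (146,207).

```bash
python3 - <<'E'
from h import *
np.set_printoptions(precision=4,suppress=True)
env.move_to([.50,-.20,.30],[np.pi,0,np.pi]); env.wait(.3); print(st())
c,im=snap("wrist","w2"); np.save("w2c.npy",c,allow_pickle=True)
im1=cv2.imread("pics/w1.png")
cv2.imwrite("pics/w1z.png",cv2.resize(im1[155:290,240:430],None,fx=4,fy=4,interpolation=cv2.INTER_CUBIC))
E
```

```text
(6.02, array([ 0.5008, -0.199 ,  0.3008]), array([-3.141,  0.002, -3.139]), array([-0.5,  0.4, -0.9]), 0.0851)
```

View pics/w1z.png

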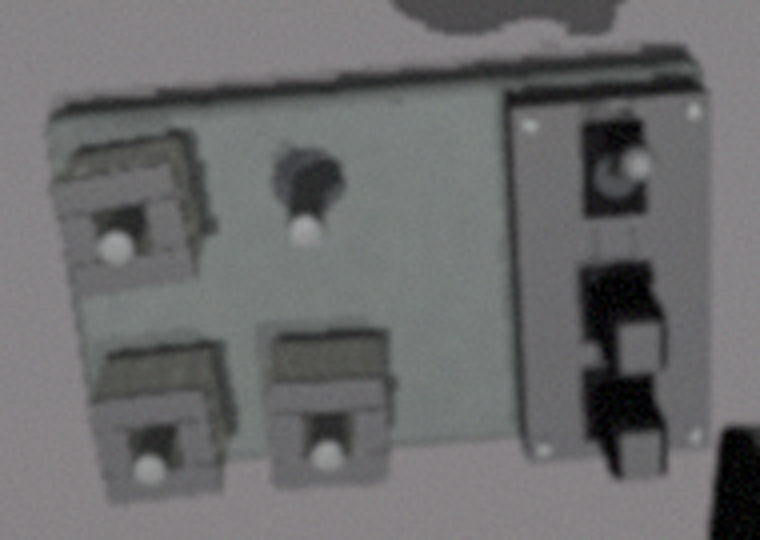

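View pics/w2.png

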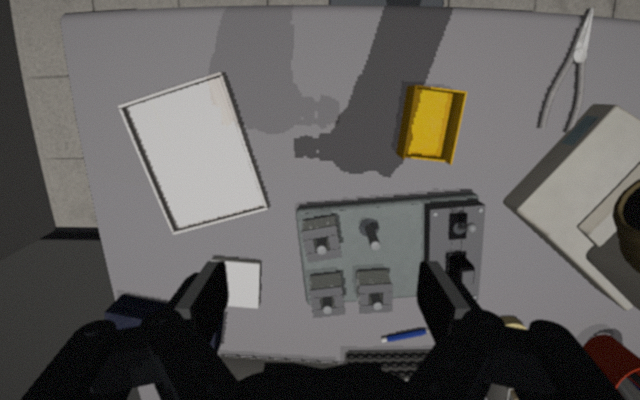

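```bash
python3 - <<'E'
import cv2
im=cv2.imread("pics/w2.png")
cv2.imwrite("pics/w2z.png",cv2.resize(im[180:320,290:490],None,fx=4,fy=4,interpolation=cv2.INTER_CUBIC))
im=cv2.imread("pics/w2.png")
cv2.imwrite("pics/w2b.png",cv2.resize(im[65:240,110:480],None,fx=2.1,fy=2.1,interpolation=cv2.INTER_CUBIC))
E
```

```text
(no output)
```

View pics/w2z.png

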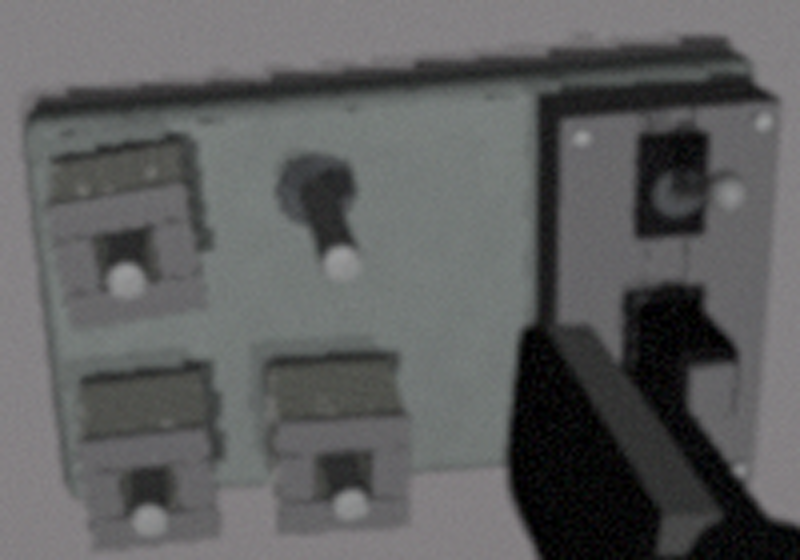

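View pics/w2b.png

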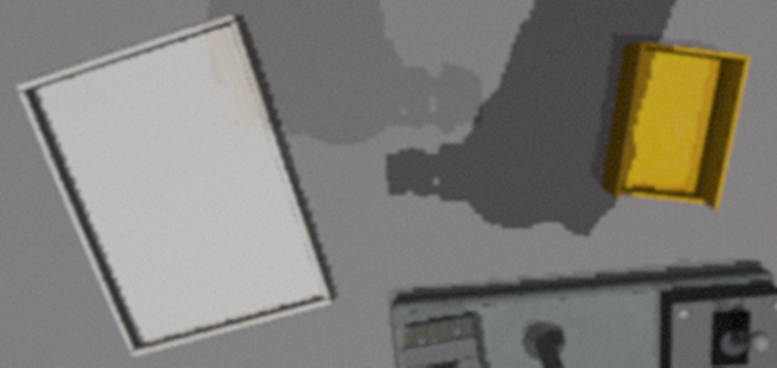

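```bash
cat > m1.py <<'E'
from h import *
np.set_printoptions(precision=4,suppress=True)
A=np.load("w1c.npy",allow_pickle=True).item();B=np.load("w2c.npy",allow_pickle=True).item()
def z1(L): return [((u+.5)/4-.5+240,(v+.5)/4-.5+155) for u,v in L]
def z2(L): return [((u+.5)/4-.5+290,(v+.5)/4-.5+180) for u,v in L]
sp=tri(A,z1([(117,244),(304,229),(151,466),(327,454)]),B,z2([(126,277),(342,261),(150,518),(351,502)]))
print("spindles",sp)
sc=tri(A,z1([(530,126),(694,111),(697,437)]),B,z2([(581,138),(764,122),(740,470)])); print("screws",sc)
print("tip",tri(A,z1([(637,163)]),B,z2([(729,192)])))
print("plug2 top",plane(A,z1([(639,346)]),.09),plane(B,z2([(713,386)]),.09),"plug1",plane(A,z1([(640,452)]),.09))
# bobbin top corners: front right / front left (near row)
a=z1([(75,297),(198,272),(58,180),(110,502),(221,488),(92,405),(275,488),(387,478)]);b=z2([(74,328),(204,300),(50,206),(92,548),(218,532),(78,442),(280,533),(408,522)])
print("bob corners",tri(A,a,B,b))
tr=[((u+.5)/2.1-.5+110,(v+.5)/2.1-.5+65) for u,v in [(19,90),(237,15),(333,300),(134,352)]]
ta=[(96,94),(184,63),(229,184),(146,207)]
print("tray",tri(A,ta,B,tr),plane(B,tr,.016).mean(0),plane(A,ta,.016).mean(0))
# base winder fit from spindles
loc=np.array([(-41,-88),(-41,-26),(41,-88),(41,-26)])/1000.
def fit(loc,P):
    l=loc-loc.mean(0);p=P-P.mean(0); th=np.arctan2((l[:,0]*p[:,1]-l[:,1]*p[:,0]).sum(),(l*p).sum())
    R=np.array([[np.cos(th),-np.sin(th)],[np.sin(th),np.cos(th)]]); t=P.mean(0)-R@loc.mean(0)
    return th,t,np.linalg.norm(loc@R.T+t-P,axis=1)
print(fit(loc,sp[:,:2]))
for c,p in((A,z1([(117,244),(304,229),(151,466),(327,454)])),(B,z2([(126,277),(342,261),(150,518),(351,502)]))):
    print(fit(loc,plane(c,p,.081)[:,:2]))
E
python3 m1.py
```

```text
spindles [[ 0.5906 -0.1993  0.0798]
 [ 0.584  -0.1378  0.0836]
 [ 0.6723 -0.1917  0.0806]
 [ 0.6663 -0.1304  0.0819]]
screws [[ 0.5581 -0.0614  0.052 ]
 [ 0.5521 -0.0063  0.0541]
 [ 0.6763  0.0061  0.0524]]
tip [[ 0.5581 -0.0345  0.0956]]
plug2 top [[ 0.6225 -0.028   0.09  ]] [[ 0.6217 -0.0273  0.09  ]] plug1 [[ 0.6616 -0.0247  0.09  ]]
bob corners [[ 0.6116 -0.2152  0.0728]
 [ 0.6087 -0.1753  0.0588]
 [ 0.5745 -0.2214  0.0637]
 [ 0.6983 -0.2103  0.0611]
 [ 0.6918 -0.1692  0.0617]
 [ 0.6595 -0.2148  0.059 ]
 [ 0.6897 -0.1493  0.0652]
 [ 0.6831 -0.109   0.0691]]
tray [[ 0.433  -0.46   -0.0031]
 [ 0.3943 -0.3182  0.0078]
 [ 0.5692 -0.2724 -0.0039]
 [ 0.6074 -0.4112 -0.0055]] [ 0.4969 -0.3585  0.016 ] [ 0.4983 -0.3568  0.016 ]
(np.float64(0.09591460494251068), array([ 0.6228, -0.108 ]), array([0.0003, 0.0006, 0.0003, 0.0004]))
(np.float64(0.08775003870806074), array([ 0.6234, -0.1079]), array([0.0003, 0.0005, 0.0006, 0.0005]))
(np.float64(0.08886669135530115), array([ 0.6236, -0.1079]), array([0.0004, 0.0001, 0.0002, 0.0001]))
```

Spindle tips triangulate to z of about 81 mm, as the text says. The winder pose is (0.6233, -0.108) with yaw 0.09 and sub-mm residuals. Next is the toggle.

```bash
cat >> h.py <<'E'
WY=0.090; WP=np.array([.6234,-.108,0])
def W(x,y,z): 
    return Rot.from_euler("z",WY).apply([x,y,z])+WP
def down(yaw): return [np.pi,0,yaw]
E
python3 - <<'E'
from h import *
np.set_printoptions(precision=4,suppress=True)
move_gripper(0.0)
o=down(WY+np.pi)
env.move_to(W(-.092,.080,.17),o)
env.move_straight(W(-.092,.080,.097),v=.15); print(st())
env.wait(.2); print(st())
g=env.move_straight(W(-.039,.080,.097),v=.04,guard=10); print(g,st())
d=W(0,0,0); p=env.observe()["tool_pos"]
R=Rot.from_euler("z",-WY).apply(p-WP); print("local",R)
env.move_straight(p+np.array([-.02,0,0]),v=.1)
env.move_straight(W(-.11,.080,.17),v=.25)
env.move_to(W(-.12,.04,.26),o); env.wait(.2); snap("wrist","w3"); snap("scene","s3");print(st())
np.save("w3c.npy",cam("wrist"),allow_pickle=True)
a=cv2.imread("pics/w3.png")[130:330,250:500]; cv2.imwrite("pics/w3z.png",cv2.resize(a,None,fx=3,fy=3,interpolation=cv2.INTER_CUBIC))
E
```

```text
(8.32, array([ 0.5255, -0.0376,  0.0979]), array([-3.141,  0.002, -3.053]), array([0.4, 0.1, 0.1]), 0.0002)
(8.52, array([ 0.5254, -0.0368,  0.0982]), array([-3.141,  0.003, -3.052]), array([-0.1,  0.5,  0.1]), -0.0001)
False (9.99, array([ 0.5732, -0.0322,  0.0962]), array([ 3.142, -0.01 , -3.052]), array([-7.3, -0.6,  3. ]), 0.0)
local [-0.0432  0.08    0.0962]
(11.67, array([ 0.4999, -0.0783,  0.2587]), array([ 3.141, -0.003, -3.05 ]), array([-0.5, -0.5,  0.1]), -0.0006)
```

View pics/w3.png

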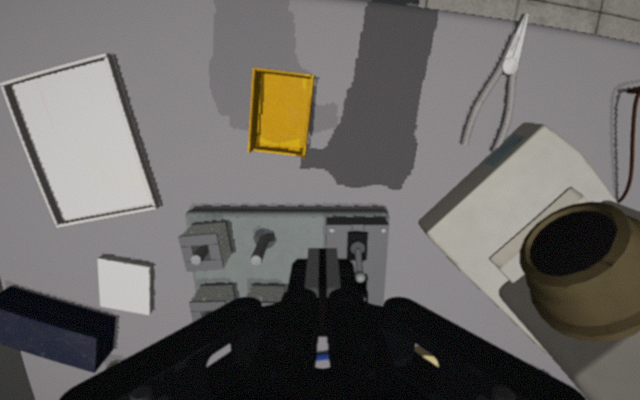

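The toggle ball has moved to the far side (360,277), below its slot at (357,240). The push ended against the stop, so it is off. I'll pull plug 2 next, with a bin look from the same spot.

```bash
python3 - <<'E'
from h import *
np.set_printoptions(precision=4,suppress=True)
a=cv2.imread("pics/w3.png")[55:170,235:330]; cv2.imwrite("pics/bin3.png",cv2.resize(a,None,fx=5,fy=5,interpolation=cv2.INTER_CUBIC))
o=down(WY+np.pi)
move_gripper(.05)
env.move_to(W(.006,.08,.17),o)
env.move_straight(W(.006,.08,.076),v=.12); print(st())
move_gripper(0,80); print(st())
env.wait(.1)
env.move_straight(W(.006,.08,.106),v=.04); print(st())
env.move_straight(W(.006,.08,.18),v=.15); print(st())
snap("scene","s4"); a=cv2.imread("pics/s4.png")[90:260,180:400]; cv2.imwrite("pics/s4z.png",cv2.resize(a,None,fx=3,fy=3))
E
```

```text
(13.82, array([ 0.6229, -0.0279,  0.0771]), array([-3.141,  0.002, -3.052]), array([-0.2, -0.1,  0.5]), 0.05)
(14.19, array([ 0.6229, -0.0278,  0.0771]), array([-3.141,  0.002, -3.052]), array([-0.8, -0.7,  4.9]), 0.019)
(15.19, array([ 0.6218, -0.0278,  0.1059]), array([ 3.142, -0.001, -3.052]), array([ 0.4, -0.4,  0.3]), 0.019)
(15.83, array([ 0.6215, -0.0278,  0.1792]), array([ 3.142, -0.002, -3.052]), array([ 0.4, -0.2, -0.7]), 0.0188)
```

View pics/s4z.png

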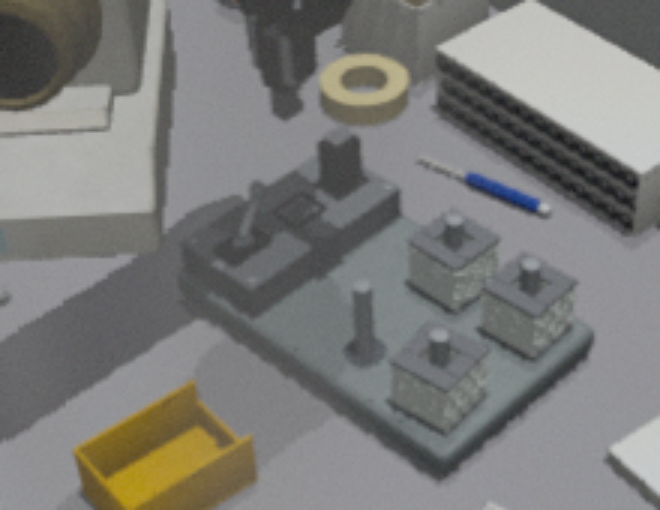

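View pics/bin3.png

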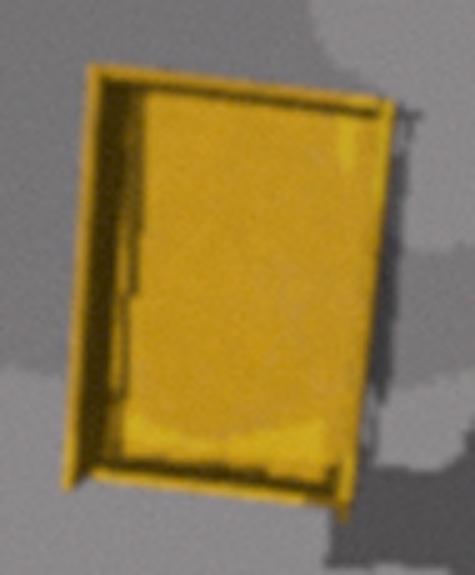

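```bash
cat >> h.py <<'E'
def binshift(ref="pics/s3.png",im=None):
    "yellow blob stats in scene view now against reference"
    def m(i):
        h=cv2.cvtColor(i,cv2.COLOR_BGR2HSV); k=cv2.inRange(h,(15,130,50),(35,255,255)); k[:180]=0;k[270:]=0;k[:,:150]=0;k[:,290:]=0
        x,y=np.nonzero(k)[::-1]; return len(x),x.min(),x.max(),y.min(),y.max(),round(x.mean(),1),round(y.mean(),1)
    if im is None: im=snap("scene")[1]
    return m(cv2.imread(ref)),m(im)
E
python3 - <<'E'
from h import *
np.set_printoptions(precision=4,suppress=True)
C=np.load("w3c.npy",allow_pickle=True).item()
px=[((u+.5)/5-.5+235,(v+.5)/5-.5+55) for u,v in [(90,68),(392,102),(346,512),(70,486)]]
P=plane(C,px,.041); print(P,P.mean(0)); e=(P[2]+P[3]-P[0]-P[1]); print("yaw of long axis (toward low end?)",np.arctan2(e[1],e[0]),np.linalg.norm(P[2]-P[1]),np.linalg.norm(P[1]-P[0]))
s=cam("scene"); Q=plane(s,[[195,222],[208,246],[250,228],[236,204]],.041); print(Q.mean(0))
print(binshift(im=cv2.imread("pics/s4.png")), binshift())
E
```

```text
[[ 0.4003 -0.1549  0.041 ]
 [ 0.4016 -0.0955  0.041 ]
 [ 0.4835 -0.0982  0.041 ]
 [ 0.4831 -0.1562  0.041 ]] [ 0.4421 -0.1262  0.041 ]
yaw of long axis (toward low end?) -0.024324312253377865 0.08193420274843648 0.05948473389760705
[ 0.4455 -0.0895  0.041 ]
((1474, np.int64(205), np.int64(262), np.int64(218), np.int64(269), np.float64(229.3), np.float64(245.3)), (1457, np.int64(205), np.int64(262), np.int64(218), np.int64(269), np.float64(229.6), np.float64(245.0))) ((1474, np.int64(205), np.int64(262), np.int64(218), np.int64(269), np.float64(229.3), np.float64(245.3)), (1444, np.int64(205), np.int64(262), np.int64(218), np.int64(269), np.float64(229.6), np.float64(245.0)))
```

The scene view at t=0 put the bin centre at y=-0.0895, but it is now at (0.442,-0.126), so it was knocked before my last look. I use the new pose, with the low wall on the far side.

```bash
sed -i 's/k\[270:\]=0/k[290:]=0/' h.py; python3 - <<'E'
from h import *
np.set_printoptions(precision=4,suppress=True)
o=down(np.pi-.02)
env.move_to([.422,-.126,.17],o); print(st(), binshift(im=snap("scene","s5")[1]))
env.move_straight([.422,-.126,.063],v=.12,guard=12); env.wait(.1); print(st())
move_gripper(.032); print(st())
env.move_straight([.422,-.126,.16],v=.12); move_gripper(.05)
env.move_to(W(-.12,.04,.26),down(WY+np.pi)); env.wait(.2)
c,im=snap("wrist","w6"); np.save("w6c.npy",c,allow_pickle=True); snap("scene","s6")
cv2.imwrite("pics/bin6.png",cv2.resize(im[55:205,215:365],None,fx=4,fy=4,interpolation=cv2.INTER_CUBIC)); print(st())
E
```

```text
(16.82, array([ 0.424 , -0.1256,  0.1703]), array([3.141, 0.003, 3.123]), array([-0.4, -0.1,  0.4]), 0.0188) ((1495, np.int64(205), np.int64(262), np.int64(218), np.int64(273), np.float64(229.3), np.float64(245.6)), (1430, np.int64(205), np.int64(262), np.int64(217), np.int64(273), np.float64(229.3), np.float64(245.7)))
(18.02, array([ 0.4225, -0.1261,  0.0636]), array([-3.141,  0.002,  3.122]), array([ 0.3,  0.4, -0.1]), 0.0183)
(18.3, array([ 0.4222, -0.1261,  0.0633]), array([-3.141,  0.001,  3.121]), array([0.5, 0.5, 0.6]), 0.032)
(20.48, array([ 0.4993, -0.0796,  0.259 ]), array([ 3.141, -0.002, -3.053]), array([ 0.4, -0.1, -0.1]), 0.05)
```

View pics/bin6.png

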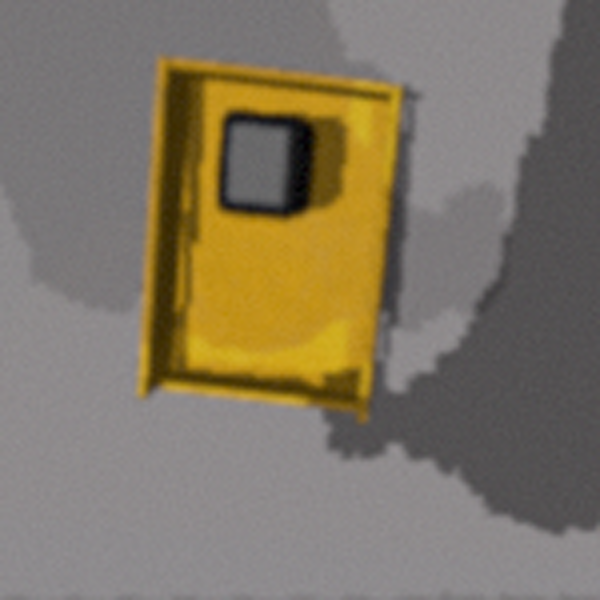

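View pics/s6.png

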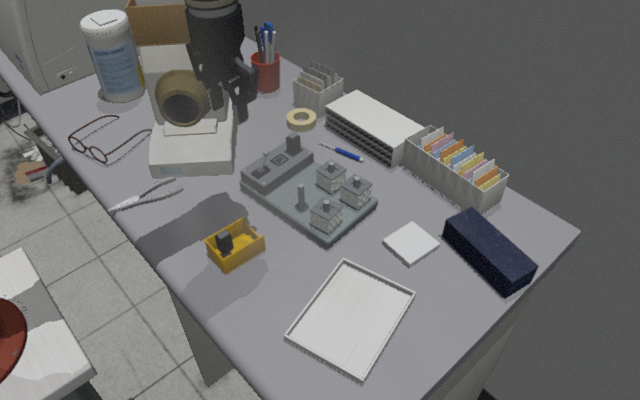

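Plug 2 stands upright in the bin at crop (260,165), and the bin has not moved. Plug 1 is next.

```bash
python3 - <<'E'
from h import *
np.set_printoptions(precision=4,suppress=True)
o=down(WY+np.pi)
env.move_to(W(.046,.08,.17),o)
env.move_straight(W(.046,.08,.076),v=.12); print(st())
move_gripper(0,80); env.wait(.1)
env.move_straight(W(.046,.08,.106),v=.04); print(st())
env.move_straight(W(.046,.08,.18),v=.15); print(st())
env.move_to([.465,-.127,.17],down(np.pi-.02)); print(st(), binshift("pics/s6.png",im=snap("scene","s7")[1]))
snap("wrist","w7")
E
```

```text
(22.2, array([ 0.6628, -0.0242,  0.0771]), array([-3.141,  0.002, -3.052]), array([-0.3, -0.8,  0.5]), 0.0497)
(23.57, array([ 0.6616, -0.0242,  0.1059]), array([-3.142, -0.001, -3.052]), array([-0.3,  0.7, -0.2]), 0.0187)
(24.22, array([ 0.6613, -0.0243,  0.1792]), array([-3.142, -0.002, -3.052]), array([-0.5, -0.5, -0.8]), 0.0188)
(25.11, array([ 0.4667, -0.1264,  0.17  ]), array([3.141, 0.002, 3.123]), array([ 1.4, -0. , -1.3]), 0.0184) ((1101, np.int64(205), np.int64(262), np.int64(219), np.int64(273), np.float64(230.8), np.float64(246.9)), (839, np.int64(205), np.int64(262), np.int64(221), np.int64(273), np.float64(228.3), np.float64(250.3)))
```

View pics/s7.png

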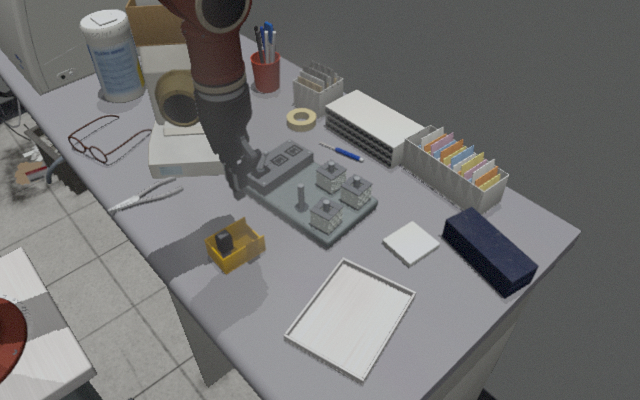

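```bash
python3 - <<'E'
from h import *
np.set_printoptions(precision=4,suppress=True)
env.move_straight([.465,-.127,.063],v=.12,guard=12); env.wait(.1); print(st())
move_gripper(.032); print(st())
env.move_straight([.465,-.127,.16],v=.12)
# look over tray and bobbins
env.move_to([.47,-.25,.33],down(np.pi)); env.wait(.3); print(st())
c,im=snap("wrist","w8"); np.save("w8c.npy",c,allow_pickle=True); snap("scene","s8")
E
```

```text
(26.35, array([ 0.4656, -0.1271,  0.0637]), array([-3.141,  0.002,  3.121]), array([-0.3,  0.1, -0.7]), 0.0189)
(26.63, array([ 0.4652, -0.1271,  0.0634]), array([-3.141,  0.001,  3.122]), array([-0.8,  0.1, -0.1]), 0.032)
(28.74, array([ 0.47 , -0.249,  0.329]), array([ 3.14 , -0.002, -3.14 ]), array([ 0.5, -0.7,  0.8]), 0.0319)
```

View pics/w8.png

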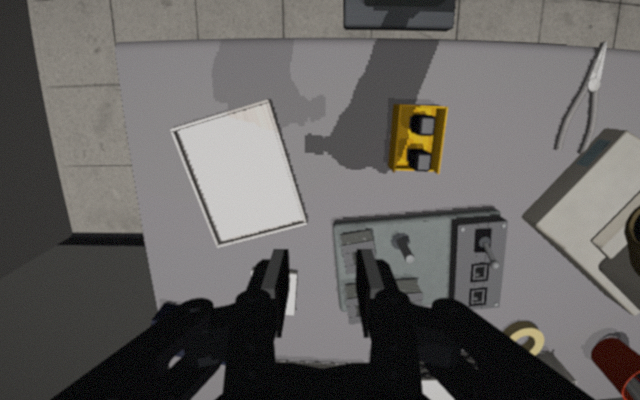

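View pics/s8.png

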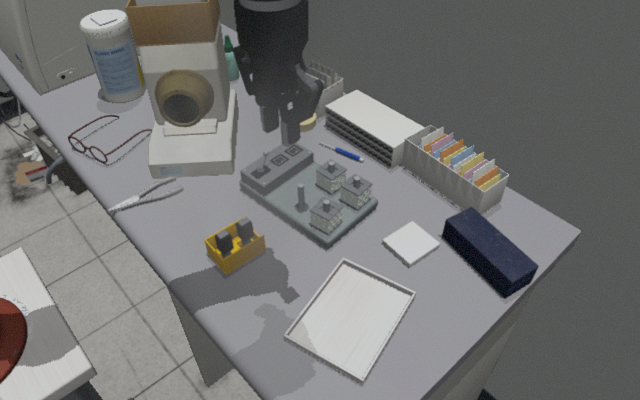

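Both plugs stand in the bin at wrist (423,125) and (420,160), and both sockets are empty. Next come the tray pose and the bobbin poses.

```bash
cat > m2.py <<'E'
from h import *
np.set_printoptions(precision=4,suppress=True)
for n in("w1","w2","w8"):
    im=cv2.imread(f"pics/{n}.png"); c=np.load(n+"c.npy",allow_pickle=True).item()
    k=(cv2.cvtColor(im,cv2.COLOR_BGR2GRAY)>155).astype(np.uint8); k[:60]=0;k[250:]=0;k[:,:90]=0;k[:,312:]=0
    k=cv2.morphologyEx(k,cv2.MORPH_CLOSE,np.ones((5,5)))
    cs=cv2.findContours(k,cv2.RETR_EXTERNAL,cv2.CHAIN_APPROX_NONE)[0]; h=cv2.convexHull(max(cs,key=cv2.contourArea))
    P=plane(c,h.reshape(-1,2),.016)[:,:2]
    r=cv2.minAreaRect((P*1000).astype(np.float32)); print(n,r)
from m1 import A,B,z1,z2
for name,c,E in(("w1",A,z1([(75,297),(198,272),(110,502),(221,488),(275,488),(387,478)])),("w2",B,z2([(74,328),(204,300),(92,548),(218,532),(280,533),(408,522)]))):
    P=plane(c,E,.065)
    for i in(0,2,4):
        d=P[i+1]-P[i]; m=(P[i]+P[i+1])/2; y=np.arctan2(-d[0],d[1]); ctr=m[:2]-.021*np.array([np.cos(y),np.sin(y)])
        print(name,"yaw",y.round(3),"len",np.linalg.norm(d).round(4),"ctr",ctr,"local",Rot.from_euler("z",-WY).apply(np.r_[ctr,0]-WP)[:2])
E
python3 m2.py | grep -A9 "^w"
python3 - <<'E'
import cv2
im=cv2.imread("pics/w8.png");cv2.imwrite("pics/w8z.png",cv2.resize(im[90:255,160:320],None,fx=3.5,fy=3.5))
E
```

```text
w1 ((497.52728271484375, -360.6396789550781), (177.83624267578125, 137.67910766601562), 15.677169799804688)
w2 ((497.75177001953125, -360.51708984375), (177.91510009765625, 137.67669677734375), 15.594810485839844)
w8 ((497.8528137207031, -360.3465576171875), (178.6608123779297, 138.31187438964844), 15.587193489074707)
spindles [[ 0.5906 -0.1993  0.0798]
 [ 0.584  -0.1378  0.0836]
 [ 0.6723 -0.1917  0.0806]
 [ 0.6663 -0.1304  0.0819]]
screws [[ 0.5581 -0.0614  0.052 ]
 [ 0.5521 -0.0063  0.0541]
 [ 0.6763  0.0061  0.0524]]
tip [[ 0.5581 -0.0345  0.0956]]
plug2 top [[ 0.6225 -0.028   0.09  ]] [[ 0.6217 -0.0273  0.09  ]] plug1 [[ 0.6616 -0.0247  0.09  ]]
--
w1 yaw 0.214 len 0.0437 ctr [ 0.5901 -0.2003] local [-0.0414 -0.0889]
w1 yaw 0.146 len 0.041 ctr [ 0.672  -0.1922] local [ 0.0408 -0.0882]
w1 yaw 0.101 len 0.0406 ctr [ 0.6668 -0.1312] local [ 0.0411 -0.027 ]
w2 yaw 0.237 len 0.0407 ctr [ 0.5901 -0.2005] local [-0.0415 -0.0891]
w2 yaw 0.152 len 0.0414 ctr [ 0.6718 -0.1931] local [ 0.0405 -0.0891]
w2 yaw 0.096 len 0.0416 ctr [ 0.667  -0.1306] local [ 0.0414 -0.0264]
```

View pics/w8z.png

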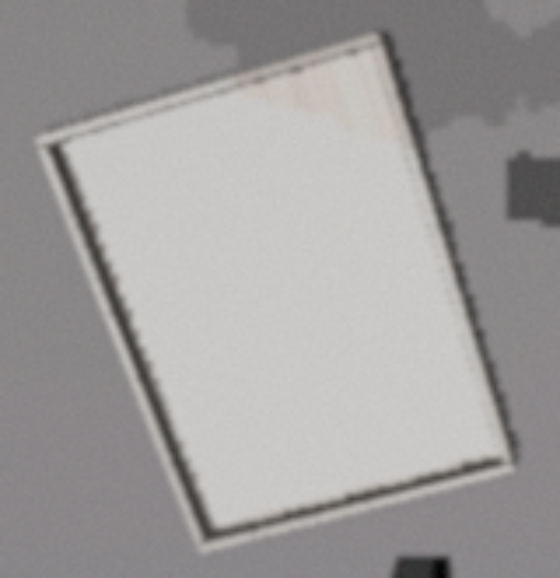

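The tray is at (0.4977,-0.3605) with yaw 0.272, agreeing over three views and with its 178 x 138 mm size. I check the IK, then move the first bobbin.

```bash
cat >> h.py <<'E'
TP=np.array([.4977,-.3605,0]); TY=.272
def T(x,y,z): return Rot.from_euler("z",TY).apply([x,y,z])+TP
BOB=[((.041,-.0265),.098),((.041,-.0885),.149),((-.041,-.0885),.215)]
SLOT=[(.038,-.031),(-.038,-.031),(0,.031)]
def pick(i,s):
    (x,y),yw=BOB[i]; o=down(yw+s*np.pi/2)
    move_gripper(.060)
    env.move_to(W(x,y,.19),o); env.move_straight(W(x,y,.12),v=.2)
    print("guard",env.move_straight(W(x,y,.049),v=.1,guard=12),st())
    move_gripper(0,60); print(st()); env.wait(.1)
    env.move_straight(W(x,y,.12),v=.1); env.move_straight(W(x,y,.19),v=.2); print(st())
def place(i,s):
    x,y=SLOT[i]; o=down(TY+s*np.pi/2)
    env.move_to(T(x,y,.19),o); print(st())
    env.move_straight(T(x,y,.045),v=.15)
    print("guard",env.move_straight(T(x,y,.027),v=.04,guard=6),st())
    move_gripper(.053); print(st()); env.move_straight(T(x,y,.15),v=.15)
E
python3 - <<'E'
from h import *
for s in(1,-1):
    for i in range(3):
        (x,y),yw=BOB[i]; print(s,[None if q is None else np.round(q,2) for q in(kinematics.ik(W(x,y,.05),down(yw+s*np.pi/2)),kinematics.ik(T(*SLOT[i],.03),down(TY+s*np.pi/2)))])
E
```

```text
1 [array([ 0.16,  0.88,  0.  ,  1.51, -0.  ,  0.76,  0.26]), array([ 0.59,  0.88, -0.02,  1.57,  0.02,  0.69,  0.83])]
1 [array([ 0.25,  0.9 , -0.  ,  1.44,  0.  ,  0.8 ,  0.4 ]), array([ 0.68,  0.83, -0.02,  1.71,  0.02,  0.6 ,  0.92])]
1 [array([ 0.3 ,  0.81, -0.02,  1.68,  0.02,  0.65,  0.49]), array([ 0.57,  0.81, -0.02,  1.79,  0.03,  0.54,  0.8 ])]
-1 [array([ 0.63,  1.08, -0.96,  1.49,  0.95,  1.09,  2.69]), array([ 0.05,  1.19,  1.13,  1.59, -1.16,  1.16, -1.41])]
-1 [array([ 0.75,  1.19, -1.15,  1.42,  1.1 ,  1.25,  2.79]), array([ 0.11,  1.16,  1.13,  1.73, -1.19,  1.1 , -1.22])]
-1 [array([ 0.87,  1.12, -1.15,  1.66,  1.12,  1.15,  2.76]), array([-0.03,  1.14,  1.13,  1.81, -1.2 ,  1.07, -1.28])]
```

```bash
python3 - <<'E'
from h import *
np.set_printoptions(precision=4,suppress=True)
pick(0,1)
snap("scene","s9")
E
```

```text
guard False (32.02, array([ 0.6673, -0.1309,  0.0497]), array([3.14 , 0.   , 1.669]), array([ 0.7, -0.5, -0. ]), 0.0602)
(32.32, array([ 0.6676, -0.1309,  0.0503]), array([3.139, 0.001, 1.669]), array([-0.2,  0.8,  3.8]), 0.0415)
(33.77, array([ 0.6661, -0.1306,  0.1893]), array([-3.14 , -0.   ,  1.669]), array([-0.3,  0.2, -0.7]), 0.0413)
```

View pics/s9.png

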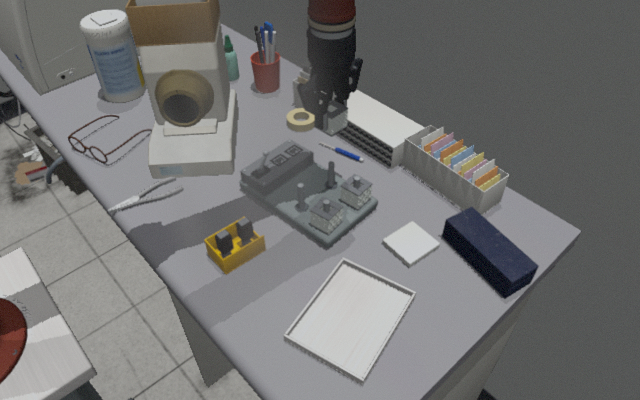

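The bobbin is in the jaws and its spindle at (331,170) is bare. I place it now.

```bash
python3 - <<'E'
from h import *
np.set_printoptions(precision=4,suppress=True)
place(0,1)
snap("scene","s10")
E
```

```text
(34.9, array([ 0.5442, -0.3776,  0.1895]), array([ 3.14 , -0.002,  1.846]), array([ 0.8,  0.1, -0.2]), 0.0414)
guard True (36.44, array([ 0.5426, -0.3804,  0.0292]), array([-3.141,  0.   ,  1.843]), array([ 0. , -0.6,  3.2]), 0.0415)
(36.72, array([ 0.5418, -0.3796,  0.0282]), array([-3.14 , -0.002,  1.843]), array([0.7, 1. , 0.3]), 0.0528)
```

View pics/s10.png

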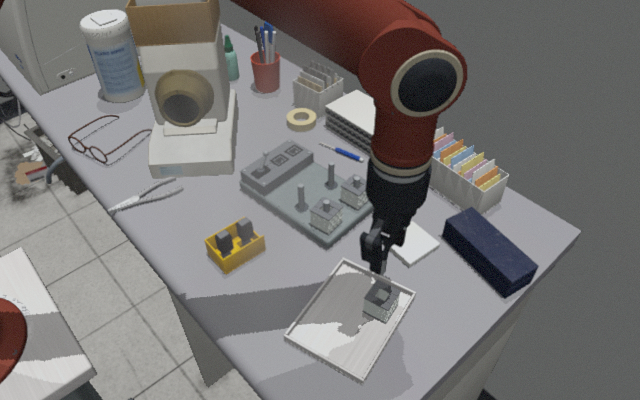

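The first bobbin stands in the tray's far corner at (380,298). I continue with the second.

```bash
python3 - <<'E'
from h import *
np.set_printoptions(precision=4,suppress=True)
pick(1,1)
if abs(env.observe()["width"]-.0414)<.003: place(1,1)
snap("scene","s11")
E
```

```text
guard False (40.25, array([ 0.6729, -0.1926,  0.0497]), array([3.14 , 0.001, 1.72 ]), array([-0.4, -0. ,  0.4]), 0.06)
(40.54, array([ 0.6731, -0.1927,  0.0503]), array([3.139, 0.001, 1.72 ]), array([1.3, 0.5, 3.6]), 0.0412)
(42.0, array([ 0.6718, -0.1923,  0.1895]), array([-3.141, -0.   ,  1.72 ]), array([-0.1, -0.1, -1.2]), 0.0412)
(43.12, array([ 0.4713, -0.3986,  0.1896]), array([ 3.14 , -0.002,  1.846]), array([ 0.1,  0.9, -1.3]), 0.0414)
guard True (44.66, array([ 0.4693, -0.4008,  0.0292]), array([-3.142,  0.   ,  1.843]), array([-0.3,  0.2,  3.1]), 0.0414)
(44.93, array([ 0.4688, -0.4001,  0.0284]), array([-3.141, -0.001,  1.843]), array([-0.5,  0.8, -0.4]), 0.0528)
```

View pics/s11.png

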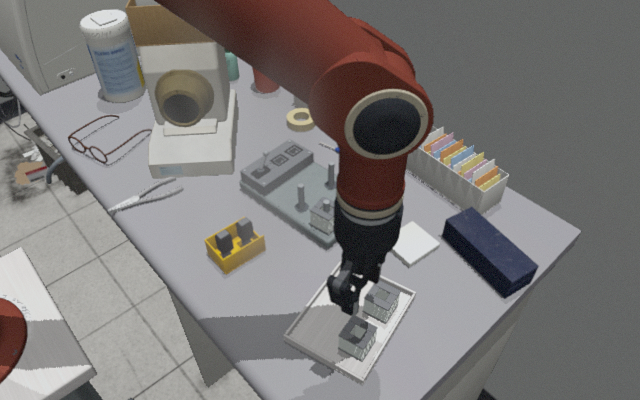

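Two bobbins stand in the tray at (380,300) and (357,338). I place the third, then withdraw and check.

```bash
python3 - <<'E'
from h import *
np.set_printoptions(precision=4,suppress=True)
pick(2,1)
if abs(env.observe()["width"]-.0414)<.003: place(2,1)
env.move_to([.47,-.22,.33],down(np.pi)); env.wait(.4); print(st())
c,im=snap("wrist","w12"); np.save("w12c.npy",c,allow_pickle=True);snap("scene","s12")
E
```

```text
guard False (48.48, array([ 0.5912, -0.2   ,  0.0497]), array([3.14 , 0.001, 1.786]), array([0.2, 0.3, 0.1]), 0.0597)
(48.77, array([ 0.5914, -0.2001,  0.0502]), array([3.139, 0.001, 1.786]), array([-1.1,  0.2,  3.6]), 0.0412)
(50.23, array([ 0.5898, -0.1996,  0.189 ]), array([-3.14 , -0.001,  1.786]), array([-0.6,  0.3, -1.2]), 0.0412)
(50.93, array([ 0.4888, -0.3299,  0.1885]), array([-3.14 , -0.003,  1.842]), array([ 0.6,  0.7, -0.1]), 0.0413)
guard True (52.48, array([ 0.4893, -0.3309,  0.0291]), array([-3.141,  0.   ,  1.842]), array([-0. ,  0.4,  4.5]), 0.0411)
(52.76, array([ 0.4887, -0.3303,  0.0282]), array([-3.14 , -0.001,  1.843]), array([-1.3, -0.8,  0.9]), 0.0534)
(55.05, array([ 0.47  , -0.2201,  0.3295]), array([ 3.141, -0.001,  3.141]), array([-0.2, -0.9,  0.2]), 0.0528)
```

View pics/s12.png

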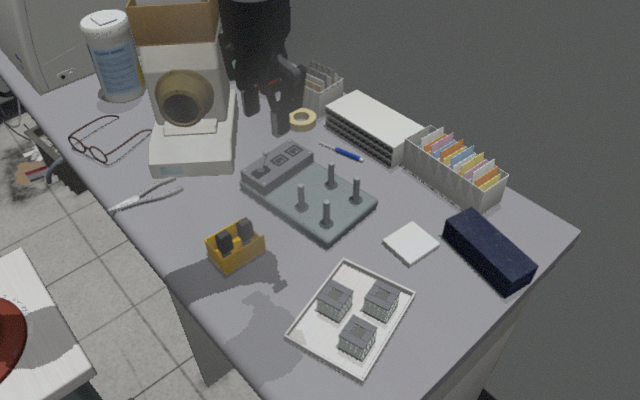

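View pics/w12.png

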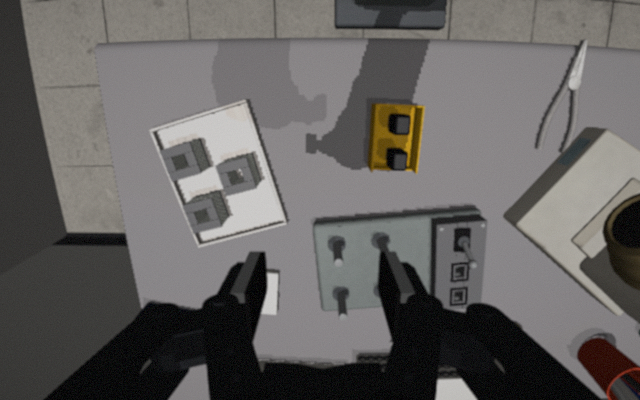

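All three bobbins sit in the tray at (184,160), (237,174) and (206,212). The plugs are in the bin at (401,122) and (397,160), and the toggle ball is at (474,262). A numeric check comes before handing in.

```bash
python3 - <<'E'
from h import *
np.set_printoptions(precision=4,suppress=True)
c=np.load("w12c.npy",allow_pickle=True).item()
for th in(0,.85,1): print("tip px at",th,proj(c,W(-.044+.036*np.sin(th-.5),.08,.056+.036*np.cos(th-.5))))
P=plane(c,[[182,160],[236,176],[204,214]],.044); print("bob tray-local",Rot.from_euler("z",-TY).apply(P-TP))
b=plane(c,[[401,122],[398,161]],.065); print("plugs",b-[.442,-.126,0])
im=cv2.imread("pics/w12.png");cv2.imwrite("pics/w12z.png",cv2.resize(im[205:315,420:500],None,fx=5,fy=5))
print(binshift("pics/s8.png"))
E
```

```text
tip px at 0 [[473.2689 237.5561]]
tip px at 0.85 [[472.7047 259.9226]]
tip px at 1 [[471.7306 262.576 ]]
bob tray-local [[-0.0396 -0.0273  0.044 ]
 [-0.001   0.0323  0.044 ]
 [ 0.0361 -0.027   0.044 ]]
plugs [[-0.0229 -0.0019  0.065 ]
 [ 0.0229 -0.0025  0.065 ]]
((749, np.int64(205), np.int64(258), np.int64(222), np.int64(273), np.float64(226.3), np.float64(250.3)), (706, np.int64(205), np.int64(243), np.int64(221), np.int64(273), np.float64(225.7), np.float64(250.5)))
```

View pics/w12z.png

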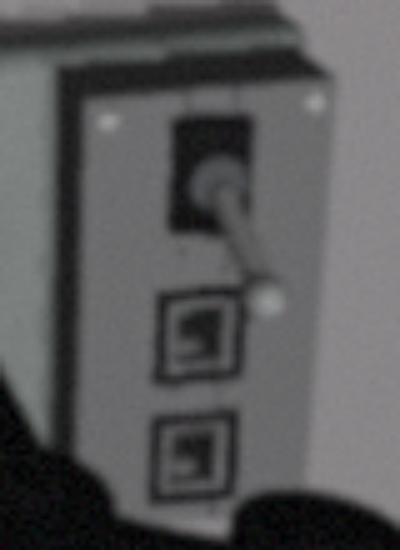

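```bash
python3 - <<'E'
from h import *
print(st()); env.close_job()
E
```

```text
(55.2, array([ 0.47  , -0.22  ,  0.3299]), array([ 3.141, -0.   ,  3.142]), array([-0.9, -0.3, -0.3]), 0.0533)
the job is handed in; nothing more can be done
```

I shut the winder down, unloaded it and handed the job in at about 55 s. I pushed the toggle to its off stop, then pulled both link plugs and stood them in the parts bin. After that I moved the three bobbins present (one spindle was empty at the start) to the tray floor.

**Last checks:**
- **Toggle:** the ball was seen at pixel (473,265), against (472,263) expected at 1.0 rad and (473,260) at 0.85. The push also ended against the stop.
- **Plugs:** both were about 23 mm along the bin's long axis from its centre and 2 mm off across it, inside the limits. Both sockets were empty.
- **Bobbins:** in the tray's frame they were at about (-40,-27), (-1,32) and (36,-27) mm, each set down on the floor and none stacked.
- **Other things:** the lens packet looked unmoved in the scene pictures, though I did not measure it. The arm was clear of everything.

**Disagreements:**
- **Bin:** it had shifted about 37 mm in y between my first and later looks, before either plug went in. I measured it again and used the new pose. The last colour-mask check of the bin gave a narrower yellow outline (right edge 243 px instead of 258). I put that down to arm shadow because its other edges and centre matched.
- **Heights:** the two-view height of the toggle ball came out about 7 mm above the text's, and the low tray rim triangulated poorly. I used the text's height for both; the tray's outline at that height matched its stated size. The spindle heights agreed with the text to about 3 mm.

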